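# Set a casting on the tilting plate by a pendulum gauge

## Robot

A 6-joint arm with a two-finger parallel gripper is mounted at the origin on the work surface. World frame = base frame: x ahead of the robot, y to its left, z up, the work surface at z = 0. Lengths are in mm, angles in rad, forces in N, time in s.
With the tool pointing down it reaches from about 325 to 775 mm from the base axis. Payload 9.3 kg.
Tool frame: the origin (TCP) lies on the centre line of the jaws, within the pads' length; the fingertips stand 17 mm ahead of it and the grasp point (between the pads) lies 2 mm behind it; z points along the fingers, y is the line along which they close (so a half turn about z gives the same grasp; the last joint's range is limited). The gripper opens to 85 mm and grips with 20 to 120 N. Pads are 22 mm wide; open, the fingers measure 114 mm over their backs; the gripper's body (76 mm by 85 mm) begins 54 mm behind the grasp point. The pads swing forward as they close: fully open they stand 13 mm farther back than shut.
Start: joints at [1.11, 0.259, 0.021, 1.334, 0, 1.418], TCP at [166.631, 524.148, 248.279] pointing down, gripper open.
Joint ranges: [-3.04, 3.04], [-0.91, 1.82], [-1.04, 1.36], [-1.92, 1.95], [-1.52, 1.45], [-3.14, 3.14]. Speed limits (rad/s): [2.22, 2.22, 2.79, 3.14, 3.14, 3.14].

## Interface

Orientations are given as a unit quaternion [w, x, y, z].
In Python, from workcell import ctrl, camera, camera_info gives the robot as it stands.
- The arm moves only by the tool arm_command, never from a script. Its arguments are lists of equal length, an entry for each row: "linear": the shift along the tool's x, y, z in mm, a list of three; "delta_rot": the turn, a rotation vector about the tool's x, y, z in degrees, a list of three; "claw": the opening, from 0 (shut) to 1 (fully open). In form: {"linear": [[dx, dy, dz], ...], "delta_rot": [[rx, ry, rz], ...], "claw": [claw, ...]}. A call has 1 to 8 rows; each row is the pose to reach, as a shift and turn from the pose commanded when the call began, along the tool's axes at that moment; what a row does not reach only later rows make up. A row lasts 1/12 s, in which the tool goes at most 41.7 mm and 7.16 degrees, less where a joint would pass 70% of its speed; a pose out of reach is approached as far as the arm can. A call with a gripper value outside its range is refused whole. The fingers move at their own pace and stop on an object; "force" is the grip in N (left out, the last holds). Time passes only in rows, so rows that repeat a pose let the fingers close. It gives the time, the measured TCP pose, the force, the opening and the grip force at its end, in the units of the state.
- ctrl.get_obs(): the state, without advancing time (a new reading comes with each control period).
- camera(name): name is "scene" or "side" or "wrist"; returns the picture (384x512x3 uint8, red, green, blue); there is no depth.
- camera_info(name): a dict with "fx", "fy", "cx", "cy" (pixels), "R" (3x3) and "t" (3): a world point X has camera coordinates R X + t. Camera axes: x right, y down, z forward; pixel columns grow to the right and rows downward; lengths in mm; the calibration is good to about 2 mm. A picture is of the moment at which its call begins: read the wrist's pose just before it. camera_info takes no time and is no camera call; for the wrist camera it gives the pose at the moment of the call.
- ctrl.close_job(): hands the job in; it is judged then, once.
The state is a dict: "time_s": time; "q": joint angles; "joint_velocities": joint speeds; "joint_torque": joint torques, N m; "tcp_pos": TCP position; "tool_rot": TCP orientation; "contact_force": force on the tool from outside, world axes, zero at the start; "torque": the same for the moment, N m; "opening": opening from 0.0 (shut) to 1.0 (fully open); "grasp_force": force on a finger pad.
Only numpy, scipy, OpenCV 4.12 (cv2) and the standard library are available. Lean on these libraries where they do the work, as an engineer would, in place of code of your own. Each camera call takes 0.05 s, during which the arm holds its last target. There are 200 camera calls.

## Task

Put the pendulum angle gauge onto the casting by dropping the eye of its foot plate over the upright stud, sitting flat on the casting, square to it, dial facing away from the robot, and let go of it. Then take the hand lever of the tilting plate and raise it until the gauge's swinging pointer has settled on the index mark of its dial, and finish while still holding the lever there, so that a mate can clamp the plate: do not let go or set it down. Leave the other things on the bench where they are.

Things in the scene. Friction and masses are not known exactly. Their poses are not given: they have to be found in the camera images.
- gauge: Pendulum angle gauge, about 0.4 kg, standing on the bench. Origin: centre of the underside of its steel foot plate (36 along x, 106 along y, 10 mm thick); z up. Round grey housing above it: diameter 100, axis along x at y=16, z=62 mm, 24 mm thick (x -12 to 12), top at z=112. White dial on the +x face, at first away from the robot within 45 degrees. Eye of the foot plate at y=-38 mm.
- gauge_eye (a point): Centre of the eye, a round hole 17 mm in diameter right through the 10 mm foot plate, at the plate's underside (gauge frame 0, -38, 0 mm).
- gauge_body (a point): Where the housing is well gripped across its 24 mm thickness (fingers closing along the gauge's x): gauge frame 0, 16, 94 mm.
- pointer (a joint): The gauge's pointer: a dark needle hanging freely from the dial's centre, 40 mm long, tip down. 0 = square to the foot plate (gauge level); grows as the tip swings to the gauge's +y, by the angle by which the gauge's -y (eye) end is raised. It swings for about two seconds after a movement.
- mark (a joint): The index mark, a dark tab on the dial's rim, set by a colleague; its angle is counted like the pointer's (0.2 to 0.4 rad, towards the gauge's +y). It stays put on the dial.
- pointer_tip (a point): Tip of the pointer, 40 mm from the dial's centre; its z axis lies along the needle, up towards the centre.
- mark_tip (a point): Inner end of the index mark, 39.5 mm from the dial's centre; its z axis points from the mark to the dial's centre.
- stud_foot (a point): Foot of the stud on the casting's seat: stud 12 mm in diameter, 28 mm tall, last 8 mm tapering to 4 mm. z along the stud; y to the hinge, away from the lever; x along the hinge, away from the robot (within 35 degrees). Seat 52 mm along x, reaching 21 mm to -y, 97 mm to +y. At rest 96 mm above the bench; it leans up to 3 degrees about x (rough casting), so trust the pointer, not the plate's angle.
- tilt: The hinged aluminium top plate with its lever, at rest level; origin at the middle of the hinge line, 48 mm above the bench; x along the hinge line, y away from the lever. Raising the lever turns it about -x by up to 0.62 rad; it falls back if let go.
- lever_grip (a point): Hand lever of the tilting plate: round black grip, 20 mm in diameter, 78 mm long, on a 12 mm bar. The point is the centre of the grip, at rest 238 mm from the hinge line towards -y and 73 mm above the bench. x along the hinge line; the grip runs along -y, rising outwards at 17 degrees. Pinched across x it rises on an arc about the hinge line, turning in the fingers; takes 6 to 10 N.
- fixture: Fixed base of the tilting plate, dark steel, 190 x 170 x 32 mm, 230 mm over its lugs; origin at the centre of its underside, hinge towards +y, lever towards -y. On its -x side a slotted quadrant 135 mm high stands at y = -20 to -70 mm, x = -99 mm, and a star knob sticks out to x = -123 mm.
- pendant: Bystander, leave alone: black hand-held keypad, 85 x 190 x 27 mm, lying flat.
- pullstud: Bystander, leave alone: turned steel pull stud, 36 mm across, 52 mm tall.
- stepblock: Bystander, leave alone: dark steel step block, 30 x 50 x 42 mm.
- spanner: Bystander, leave alone: steel spanner 180 mm long, lying flat.
- collar: Bystander, leave alone: plain steel ring, 48 mm across, 18 mm high (not the gauge's eye).
- block123: Bystander, leave alone: steel block with three holes, 50 x 75 x 25 mm.
- capscrew: Bystander, leave alone: dark cap screw standing on its head, 18 mm across, 50 mm tall.
- oilbottle: Bystander, leave alone: white oil bottle, 52 mm across, 150 mm tall.
There are look-alikes about, which are no part of the job. There is more than one size of the gauge; the one meant has the size given above.

How it is judged:
By the outcome, as a careful person would: the job done as asked, in the order asked, and still so for the second after the job is handed in, while the arm keeps its last pose, push and grip.
It also fails if it takes over 64 s, if anything falls off the work surface, if the arm or the gripper's body presses on something with over 40 N, if the wrist force passes 120 N, or if a joint passes its speed limit or range.

## Working session

There is one attempt and no reset: what is moved stays moved. The work goes in short steps, Python scripts to look and compute and a tool call to move; the robot and the scene stay as the last step left them, time stands still between calls to the robot, and variables do not carry over. Pictures are saved under pics/ and viewed, at most 10 in all, crops included, and the job is handed in when it is done.

Besides the shell and the picture viewer there is one more tool, called after "Emit:" in YAML: its name, and indented under it one key for each argument. arm_command: Moves the arm, as the interface text tells. Its arguments: {"type":"object","properties":{"linear":{"type":"array","items":{"type":"array","items":{"type":"number"}}},"delta_rot":{"type":"array","items":{"type":"array","items":{"type":"number"}}},"claw":{"type":"array","items":{"type":"number"}},"force":{"type":"number"}},"required":["linear","delta_rot","claw"]}

```bash
ls; mkdir -p pics
python3 - <<'E'
from workcell import ctrl,camera,camera_info
import cv2,numpy as np
for n in("scene","side","wrist"):
    cv2.imwrite(f"pics/{n}0.png",camera(n)[:,:,::-1]); i=camera_info(n)
    print(n,{k:np.round(v,3).tolist() for k,v in i.items()})
a=[cv2.imread(f"pics/{n}0.png") for n in("scene","side")]
cv2.imwrite("pics/s_big.png",cv2.resize(a[0],(800,600),interpolation=cv2.INTER_CUBIC))
cv2.imwrite("pics/d_big.png",cv2.resize(a[1],(800,600),interpolation=cv2.INTER_CUBIC))
print(ctrl.get_obs())
E
```

```text
pics
scene {'fx': 359.743, 'fy': 359.743, 'cx': 252.331, 'cy': 193.152, 'R': [[-0.701, 0.713, 0.001], [0.568, 0.558, -0.605], [-0.432, -0.424, -0.796]], 't': [409.711, -241.463, 1314.374]}
side {'fx': 390.612, 'fy': 390.612, 'cx': 258.987, 'cy': 192.365, 'R': [[0.937, -0.348, 0.012], [-0.269, -0.745, -0.611], [0.222, 0.569, -0.792]], 't': [-522.616, 186.936, 1271.368]}
wrist {'fx': 276.892, 'fy': 276.892, 'cx': 253.182, 'cy': 190.025, 'R': [[0.303, 0.953, -0.0], [0.919, -0.292, 0.267], [0.254, -0.081, -0.964]], 't': [-550.393, -35.489, 378.468]}
{'time_s': 0.15, 'q': array([1.11037774e+00, 2.59066737e-01, 2.09581508e-02, 1.33369577e+00,
       1.35687062e-06, 1.41822051e+00]), 'joint_velocities': array([0.00059679, 0.0007616 , 0.00168384, 0.00150977, 0.0003541 ,
       0.00085047]), 'joint_torque': array([ 3.64279978e-03, -5.55973506e+01,  3.44659567e+01,  1.14435417e-02,
       -2.00502614e-04,  9.48761880e-06]), 'tcp_pos': array([166.5603775 , 523.97957488, 247.81161904]), 'tool_rot': array([-1.52718050e-04,  1.53314309e-01,  9.88177347e-01, -4.80319285e-04]), 'contact_force': array([ 0.49174229, -0.124418  ,  0.01696677]), 'torque': array([-0.03403606,  0.01411183, -0.03031486]), 'grasp_force': 0.0, 'opening': 0.9993090105690426}
```

View pics/s_big.png

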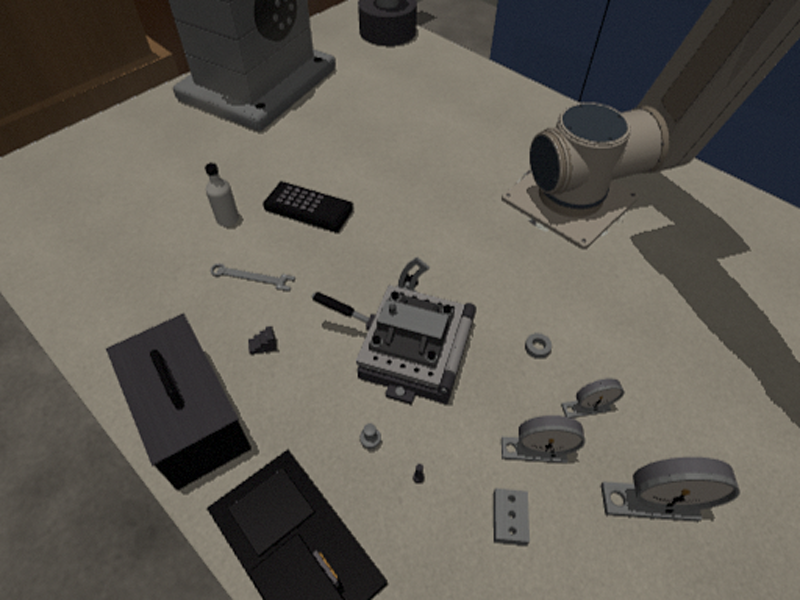

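View pics/d_big.png

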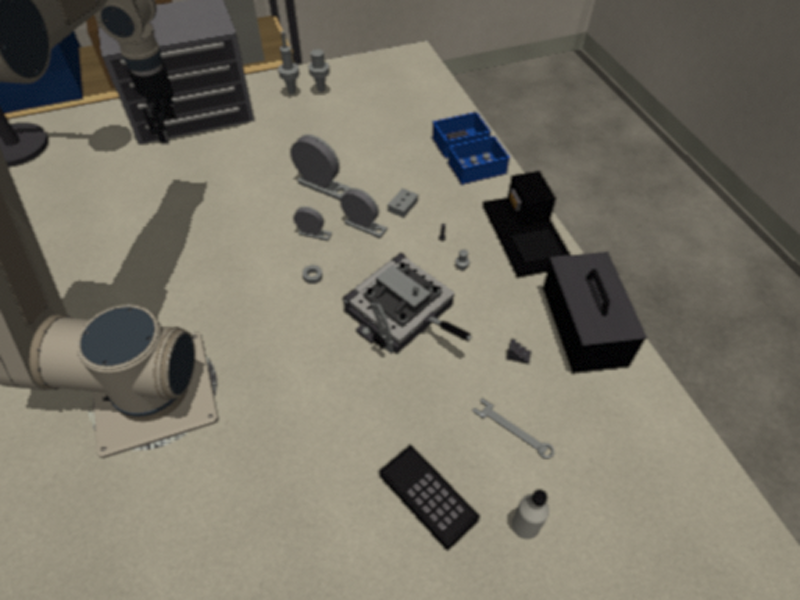

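The scene picture shows three gauges, with these positions in 800 px coordinates: small (597,395), middle (548,440) and large (685,485). The fixture is at (415,340), its stud near (392,308), and the lever grip at (333,303). In the side picture the gauges are at (310,220), (360,210) and (315,162). The fixture is at (400,300) and the lever at (455,328). I'll confirm sizes with one enlarged composite.

```bash
python3 - <<'E'
import cv2,numpy as np
s=cv2.imread("pics/scene0.png");d=cv2.imread("pics/side0.png")
c=lambda im,x,y,w:cv2.resize(im[y:y+w*3//4,x:x+w],(400,300),interpolation=cv2.INTER_CUBIC)
o=np.vstack([np.hstack([c(s,315,235,100),c(d,180,85,100)]),np.hstack([c(s,195,165,120),c(d,212,158,100)])])
o=cv2.convertScaleAbs(o,alpha=1.3,beta=10)
cv2.imwrite("pics/comp.png",o)
E
cat > h.py <<'E'
import numpy as np,cv2
from workcell import camera_info
def proj(n,X,i=None):
    i=i or camera_info(n);c=np.atleast_2d(X)@np.array(i["R"]).T+np.array(i["t"])
    return np.c_[i["fx"]*c[:,0]/c[:,2]+i["cx"],i["fy"]*c[:,1]/c[:,2]+i["cy"]]
def onz(n,uv,z,i=None):
    i=i or camera_info(n);R=np.array(i["R"]);C=-R.T@np.array(i["t"])
    uv=np.atleast_2d(uv);d=np.c_[(uv[:,0]-i["cx"])/i["fx"],(uv[:,1]-i["cy"])/i["fy"],np.ones(len(uv))]@R
    return C+d*((z-C[2])/d[:,2])[:,None]
E
```

```text
(no output)
```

View pics/comp.png

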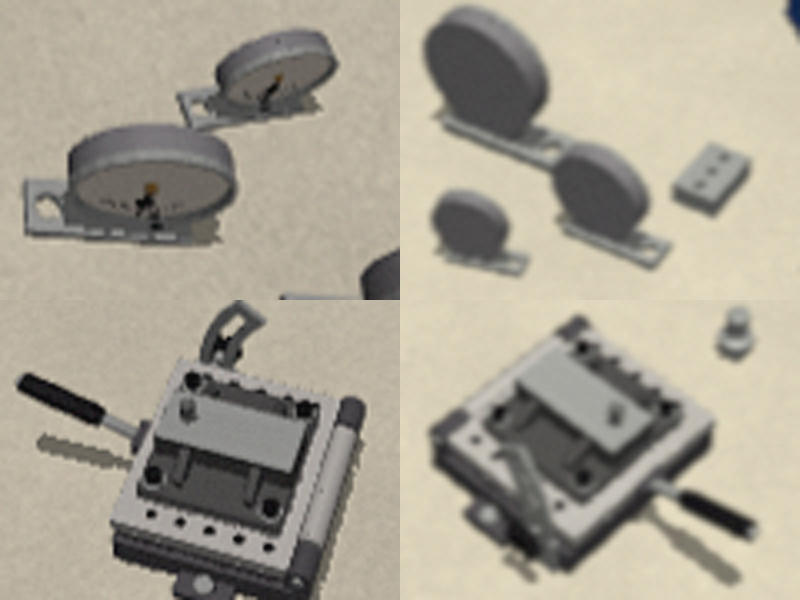

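```bash
cat >> h.py <<'E'
def Rz(a): return np.array([[np.cos(a),-np.sin(a),0],[np.sin(a),np.cos(a),0],[0,0,1]])
E
python3 - <<'E'
from h import *
from scipy.optimize import least_squares
f=lambda p,x0,y0,k,ox=0,oy=0:((np.array(p,float)-[ox,oy]+.5)/k-.5)+[x0,y0]
I={n:camera_info(n) for n in("scene","side")}
def tri(a,b):
    r=least_squares(lambda X:np.r_[(proj("scene",X,I["scene"])-a).ravel(),(proj("side",X,I["side"])-b).ravel()],[500,0,50]);return r.x,r.cost
S=lambda u,v:f((u,v),195,165,10/3,0,300); D=lambda u,v:f((u,v),212,158,4,400,300)
for nm,a,b in[("studtop",(188,401),(616,406)),("studfoot",(189,417),(613,423)),("gripO",(20,382),(757,528)),("gripI",(102,414),(688,493))]:
    print(nm,tri(S(*a),D(*b)))
G=lambda u,v:f((u,v),315,235,4); H=lambda u,v:f((u,v),180,85,4,400,0)
print("eye",tri(G(47,205),H(649,246)))
print("onz eye",onz("scene",G(47,205),10),onz("side",H(649,246),10))
print("corners z10 scene",onz("scene",[G(25,181),G(25,232),G(220,240)],10))
print("side hous top etc corner",onz("side",[H(670,240),H(655,266)],10))
# other gauges foot lengths
print("small eye end / large", onz("scene",[G(178,95),G(195,127)],8), onz("scene",[(602/1.5625,484/1.5625),(605/1.5625,515/1.5625),(712/1.5625,520/1.5625)],10))
# gauge model fit: housing silhouette extremes
E
```

```text
studtop (array([573.91141732, -15.58751014, 116.85693057]), np.float64(7.616912970883476e-05))
studfoot (array([572.58276586, -15.23326259,  93.93545115]), np.float64(0.030050871656045787))
gripO (array([ 644.68912912, -149.25916299,   86.34539001]), np.float64(0.029293369913766094))
gripI (array([610.81503291, -85.34238961,  67.66720412]), np.float64(0.29233574147913866))
eye (array([589.32053033, 275.41042537,   9.97337429]), np.float64(0.16911369812066732))
onz eye [[590.09928186 275.01941135  10.        ]] [[587.94368721 276.93231911  10.        ]]
corners z10 scene [[586.97329299 254.58637636  10.        ]
 [614.5814879  276.08466573  10.        ]
 [531.32350223 368.37479992  10.        ]]
side hous top etc corner [[610.31417598 277.73351052  10.        ]
 [584.65755321 249.09796225  10.        ]]
small eye end / large [[463.00654849 290.31241046   8.        ]
 [474.96593261 312.13386009   8.        ]] [[537.20219892 418.08915064  10.        ]
 [575.93511958 447.50133287  10.        ]
 [467.21460968 568.82313483  10.        ]]
```

In the composite the middle gauge's foot measures about 36 mm wide, with corners at (25,181) and (25,232). The small one is about 25 mm and the large one about 49 mm, so the middle gauge is the one meant. Its eye is at scene-crop (47,205), the stud is at (188,401) to (189,417), and the grip runs from (20,382) to (102,414). Next I'll move to a close wrist view of the dial side.

```bash
cat >> h.py <<'E'
from scipy.spatial.transform import Rotation as Ro
from workcell import ctrl
def cur():
    o=ctrl.get_obs();q=o["tool_rot"];return np.array(o["tcp_pos"]),Ro.from_quat([q[1],q[2],q[3],q[0]]).as_matrix()
def tool(xyaw,tilt=0):
    "tool x horizontally at xyaw, tool z down tilted by tilt towards -x(horizontal)"
    g=np.array([np.cos(xyaw),np.sin(xyaw),0]);Z=np.array([0,0,1.])
    z=-np.cos(tilt)*Z-np.sin(tilt)*g;x=np.cos(tilt)*g-np.sin(tilt)*Z
    return np.c_[x,np.cross(z,x),z]
def goto(P,R):
    p,C=cur();print("lin",np.round(C.T@(np.array(P)-p),1).tolist(),"rot",np.round(np.degrees(Ro.from_matrix(C.T@R).as_rotvec()),1).tolist())
E
python3 - <<'E'
from h import *
p,C=cur();i=camera_info("wrist");R=np.array(i["R"]);c=-R.T@np.array(i["t"])
print("cam in tool",C.T@(c-p),(C.T@R.T).round(3))
goto((563,324,160),tool(.72,np.radians(30)))
goto((563,324,230),tool(1.9,0))
E
```

```text
cam in tool [  66.89775835    0.54620236 -126.23274381] [[ 0.    -0.964 -0.267]
 [ 1.     0.     0.001]
 [-0.001 -0.267  0.964]]
lin [-438.4, -70.4, 87.8] rot [31.5, -17.8, 117.9]
lin [-438.4, -70.4, 17.8] rot [-0.1, 0.0, 53.5]
```

Emit:
arm_command:
  linear:
    - [-41,-6,2]
    - [-82,-13,4]
    - [-123,-20,6]
    - [-164,-26,8]
    - [-205,-33,10]
    - [-246,-40,12]
    - [-287,-46,14]
    - [-328,-53,16]
  delta_rot:
    - [0,0,6.7]
    - [0,0,13.4]
    - [0,0,20.1]
    - [0,0,26.8]
    - [0,0,33.5]
    - [0,0,40]
    - [0,0,47]
    - [0,0,53.5]
  claw: [1,1,1,1,1,1,1,1]

```text
time_s: 0.82
tcp_pos: [464.8, 373.0, 232.0]
tool_rot: [-0.0, 0.584, 0.812, -0.0]
contact_force: [1.0, 0.3, 1.0]
opening: 1.002
grasp_force: 0.0
```

Run:
```python
from h import *
print(cur())
goto((563,324,160),tool(.72,np.radians(30)))
```

```text
(array([464.76376237, 372.96728009, 232.02761705]), array([[-3.17480466e-01,  9.48264787e-01, -2.18477843e-04],
       [ 9.48264812e-01,  3.17480460e-01, -6.09720326e-05],
       [ 1.15448146e-05, -2.26532280e-04, -9.99999974e-01]]))
lin [-77.6, 77.6, 72.0] rot [17.6, -26.4, 65.6]
```

Emit:
arm_command:
  linear:
    - [-39,39,20]
    - [-78,78,40]
    - [-78,78,50]
    - [-78,78,60]
    - [-78,78,72]
    - [-78,78,72]
    - [-78,78,72]
    - [-78,78,72]
  delta_rot:
    - [17.6,-26.4,65.6]
    - [17.6,-26.4,65.6]
    - [17.6,-26.4,65.6]
    - [17.6,-26.4,65.6]
    - [17.6,-26.4,65.6]
    - [17.6,-26.4,65.6]
    - [17.6,-26.4,65.6]
    - [17.6,-26.4,65.6]
  claw: [1,1,1,1,1,1,1,1]

```text
time_s: 1.48
tcp_pos: [562.0, 325.8, 159.6]
tool_rot: [0.075, 0.862, 0.46, -0.197]
contact_force: [1.1, 0.4, -0.4]
opening: 1.003
grasp_force: 0.0
```

Run:
```python
from h import *
goto((563,324,160),tool(.72,np.radians(30)))
```

```text
lin [-1.0, 1.8, -0.0] rot [3.8, -5.5, 14.1]
```

Emit:
arm_command:
  linear:
    - [-1,2,0]
    - [-1,2,0]
    - [-1,2,0]
  delta_rot:
    - [3.8,-5.5,14.1]
    - [3.8,-5.5,14.1]
    - [3.8,-5.5,14.1]
  claw: [1,1,1]

```text
time_s: 1.73
tcp_pos: [563.8, 323.5, 158.2]
tool_rot: [0.091, 0.904, 0.34, -0.243]
contact_force: [0.7, -0.7, -1.1]
opening: 0.998
grasp_force: 0.0
```

Run:
```python
from h import *
from workcell import camera
import pickle
print(cur()[0])
i=camera_info("wrist");im=camera("wrist")[:,:,::-1];cv2.imwrite("pics/w1.png",im);pickle.dump(i,open("w1.pkl","wb"))
cv2.imwrite("pics/w1b.png",cv2.resize(im,(800,600),interpolation=cv2.INTER_CUBIC))
print(proj("wrist",[[562.8,324,62],[589.3,275.4,10]],i)*1.5625)
```

```text
[563.76235109 323.52524072 158.23977973]
[[393.03697813 220.46754791]
 [486.01477059 185.04342217]]
```

View pics/w1b.png

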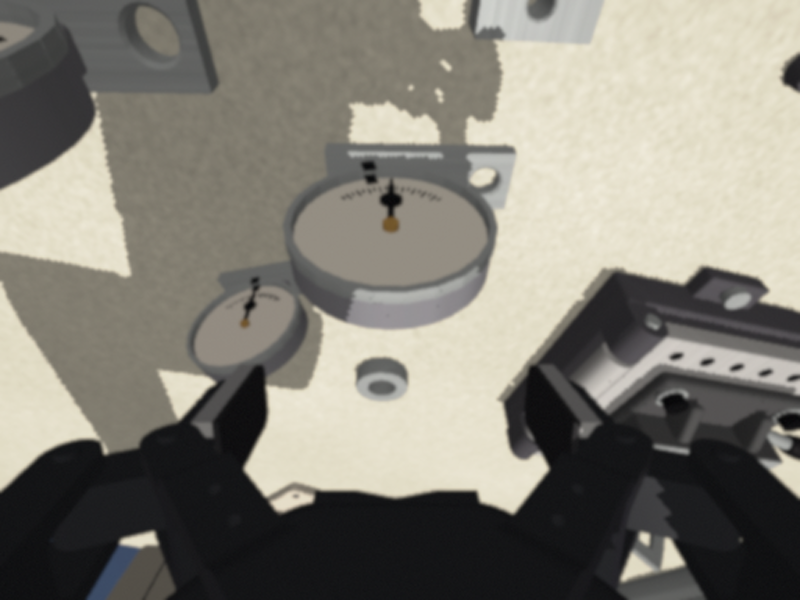

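The wrist view shows the dial close up: pivot (391,225), pointer tip (391,180), index mark (370,160 to 182) on the gauge's +y side, and eye (485,178). I'll fit the pose and the mark angle from these.

```bash
cat >> h.py <<'E'
def ray(uv,i):
    R=np.array(i["R"]);C=-R.T@np.array(i["t"]);return C,R.T@np.array([(uv[0]-i["cx"])/i["fx"],(uv[1]-i["cy"])/i["fy"],1])
def dial(uv,i,O,yaw,x=12.,Rg=None):
    "pixel -> (y,z) from dial centre in gauge frame"
    Rg=Rz(yaw) if Rg is None else Rg
    C,d=ray(uv,i);C=Rg.T@(C-O);d=Rg.T@d;P=C+d*(x-C[0])/d[0];return P[1]-16,P[2]-62
E
python3 - <<'E'
from h import *
import pickle
from scipy.optimize import least_squares
i=pickle.load(open("w1.pkl","rb"));im=cv2.imread("pics/w1.png")
s=lambda u,v:(np.array([u,v])+.5)/1.5625-.5
M=np.array([[0,-38,10],[12,16,62],[18,-53,10],[-18,-53,10]]);U=np.array([s(485,178),s(391,225),s(516,147),s(507,206)])
r=least_squares(lambda p:(proj("wrist",M@Rz(p[2]).T+[p[0],p[1],0],i)-U).ravel(),[564,304,.72]);print(r.x,r.fun.reshape(-1,2).round(2))
O=np.array([r.x[0],r.x[1],0]);y=r.x[2]
for nm,p in dict(piv=(391,225),tip=(391,180),mk_in=(371,182),mk_out=(369,160)).items():
    a=dial(s(*p),i,O,y);print(nm,np.round(a,1),"ang",round(float(np.arctan2(a[0],-a[1])),3))
g=cv2.cvtColor(im,cv2.COLOR_BGR2GRAY);print("eye world",O+Rz(y)@[0,-38,0])
print(g[98:150,228:262:1][:,:].astype(int).tolist() if 0 else "")
c=cv2.resize(im[95:160,180:330],(800,347),interpolation=cv2.INTER_CUBIC);cv2.imwrite("pics/w1c.png",c)
E
```

```text
[563.72878901 304.5063592    0.81420796] [[ 0.4   1.22]
 [-0.88 -0.84]
 [-0.58  0.83]
 [ 1.32 -1.11]]
piv [-0.7  1.2] ang -2.612
tip [ -0.3 -40.2] ang -0.008
mk_in [ 10.7 -39.8] ang 0.263
mk_out [ 12.9 -64.8] ang 0.197
eye world [591.36171018 278.42146574   0.        ]
```

View pics/w1c.png

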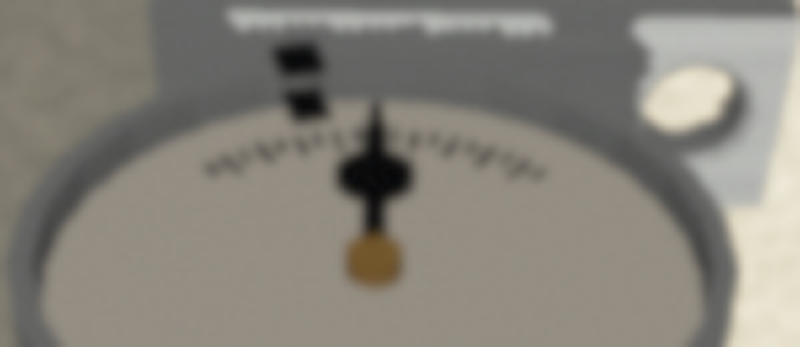

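The crop shows the pivot at (374,260), the pointer tip at (376,101), and the inner end of the mark at (308,118). The hole is at (690,98).

Run:
```python
from h import *
import pickle
i=pickle.load(open("w1.pkl","rb"));im=cv2.imread("pics/w1.png")
b=lambda u,v:(np.array([u,v])+.5)/1.5625-.5
c=lambda u,v:(np.array([u,v])+.5)/(800/150)-.5+[180,95]
W=onz("wrist",[b(330,145),b(516,148),b(507,207)],10,i);print(W.round(1))
d=W[1]-W[0];print("yaw from front edge",np.arctan2(d[0],-d[1]),"len",np.hypot(*d[:2])); d=W[1]-W[2];print("yaw from end edge",np.arctan2(d[1],d[0]),np.hypot(*d[:2]))
print("eye top z10",onz("wrist",c(690,98),10,i),"z0",onz("wrist",c(690,98),0,i), "pivot z62",onz("wrist",c(374,260),62,i))
for yaw in(.72,.76,.81):
  for x in (12,14):
    P=onz("wrist",c(374,260),62,i)[0];O=P-Rz(yaw)@[x,16,62]
    t=dial(c(376,101),i,O,yaw,x);m=dial(c(308,118),i,O,yaw,x)
    print(yaw,x,O.round(1),np.round(t,1),np.round(m,1),np.arctan2(t[0],-t[1]),np.arctan2(m[0],-m[1]))
```

```text
[[549.5 358.4  10. ]
 [615.1 281.   10. ]
 [587.9 254.4  10. ]]
yaw from front edge 0.7029704082659115 len 101.41527732406055
yaw from end edge 0.773563692418023 38.0170533123922
eye top z10 [[591.69189177 281.08232984  10.        ]] z0 [[588.81775061 275.59129078   0.        ]] pivot z62 [[560.34115517 323.68992791  62.        ]]
0.72 12 [561.9 303.7   0. ] [  0.1 -43.2] [ 10.9 -38. ] 0.0019085401915353484 0.27910336951280107
0.72 14 [560.4 302.4   0. ] [  0.1 -43.2] [ 10.9 -38. ] 0.0019085401915355177 0.2791033695128017
0.76 12 [562.7 303.8   0. ] [  0.1 -43.2] [ 11.  -38.8] 0.0019115689501957227 0.2754237640941267
0.76 14 [561.2 302.4   0. ] [  0.1 -43.2] [ 11.  -38.8] 0.0019115689501967932 0.27542376409412805
0.81 12 [563.7 304.    0. ] [  0.1 -43.2] [ 11.1 -39.7] 0.0019196947131436017 0.27152722511429045
0.81 14 [562.3 302.5   0. ] [  0.1 -43.2] [ 11.1 -39.7] 0.0019196947131428573 0.27152722511428923
```

Run:
```python
from h import *
print(np.round(ctrl.get_obs()["q"],2))
goto((554.6,317.6,175),tool(.71-np.pi/2)); goto((554.6,317.6,175),tool(.71+np.pi/2))
```

```text
[ 0.45  0.84  0.68  1.93 -0.13  2.9 ]
lin [-17.9, -1.7, -9.0] rot [23.7, 23.5, 88.5]
lin [-17.9, -1.7, -9.0] rot [-23.4, 23.6, -87.0]
```

Run:
```python
from h import *
goto((554.6,317.6,200),tool(.71+np.radians(45)))
```

```text
lin [-30.4, -1.7, -30.6] rot [-11.7, 28.5, -43.2]
```

Emit:
arm_command:
  linear:
    - [-30,-2,-31]
    - [-30,-2,-31]
    - [-30,-2,-31]
    - [-30,-2,-31]
    - [-30,-2,-31]
    - [-30,-2,-31]
    - [-30,-2,-31]
    - [-30,-2,-31]
  delta_rot:
    - [-11.7,28.5,-43.2]
    - [-11.7,28.5,-43.2]
    - [-11.7,28.5,-43.2]
    - [-11.7,28.5,-43.2]
    - [-11.7,28.5,-43.2]
    - [-11.7,28.5,-43.2]
    - [-11.7,28.5,-43.2]
    - [-11.7,28.5,-43.2]
  claw: [1,1,1,1,1,1,1,1]

```text
time_s: 2.45
tcp_pos: [553.1, 317.9, 204.2]
tool_rot: [0.001, 0.729, 0.685, 0.006]
contact_force: [0.4, 0.1, 0.0]
opening: 0.998
grasp_force: 0.0
```

Emit:
arm_command:
  linear:
    - [0,0,0]
    - [0,0,0]
    - [0,0,0]
    - [0,0,0]
    - [0,0,0]
    - [0,0,0]
    - [0,0,0]
    - [0,0,0]
  delta_rot:
    - [0,0,-7]
    - [0,0,-14]
    - [0,0,-21]
    - [0,0,-28]
    - [0,0,-35]
    - [0,0,-42]
    - [0,0,-49]
    - [0,0,-56]
  claw: [1,1,1,1,1,1,1,1]

```text
time_s: 3.12
tcp_pos: [553.7, 318.2, 203.0]
tool_rot: [0.002, 0.322, 0.947, 0.002]
contact_force: [0.5, 1.0, 1.1]
opening: 1.005
grasp_force: 0.0
```

Emit:
arm_command:
  linear:
    - [0,0,0]
    - [0,0,0]
    - [0,0,0]
    - [0,0,0]
    - [0,0,0]
    - [0,0,0]
    - [0,0,0]
    - [0,0,0]
  delta_rot:
    - [0,0,-7]
    - [0,0,-14]
    - [0,0,-21]
    - [0,0,-28]
    - [0,0,-35]
    - [0,0,-42]
    - [0,0,-49]
    - [0,0,-56]
  claw: [1,1,1,1,1,1,1,1]

```text
time_s: 3.78
tcp_pos: [553.7, 318.2, 203.0]
tool_rot: [0.003, -0.16, 0.987, 0.001]
contact_force: [0.2, 0.0, -0.2]
opening: 1.004
grasp_force: 0.0
```

Emit:
arm_command:
  linear:
    - [0,0,0]
    - [0,0,0]
    - [0,0,0]
    - [0,0,0]
    - [0,0,0]
    - [0,0,0]
    - [0,0,0]
    - [0,0,0]
  delta_rot:
    - [0,0,-7]
    - [0,0,-14]
    - [0,0,-21]
    - [0,0,-28]
    - [0,0,-35]
    - [0,0,-42]
    - [0,0,-49]
    - [0,0,-56]
  claw: [1,1,1,1,1,1,1,1]

```text
time_s: 4.45
tcp_pos: [553.7, 318.2, 203.0]
tool_rot: [0.003, -0.605, 0.796, -0.001]
contact_force: [0.5, 0.5, -0.3]
opening: 1.002
grasp_force: 0.0
```

Emit:
arm_command:
  linear:
    - [0,0,0]
    - [0,0,0]
    - [0,0,0]
    - [0,0,0]
    - [0,0,0]
    - [0,0,0]
    - [0,0,0]
    - [0,0,0]
  delta_rot:
    - [0,0,-7]
    - [0,0,-14]
    - [0,0,-21]
    - [0,0,-28]
    - [0,0,-35]
    - [0,0,-42]
    - [0,0,-49]
    - [0,0,-56]
  claw: [1,1,1,1,1,1,1,1]

```text
time_s: 5.12
tcp_pos: [553.7, 318.2, 203.0]
tool_rot: [-0.002, 0.908, -0.419, 0.002]
contact_force: [-0.6, -0.1, -0.2]
opening: 1.002
grasp_force: 0.0
```

Run:
```python
from h import *
from workcell import camera
import pickle
print(np.round(ctrl.get_obs()["q"],2),ctrl.get_obs()["time_s"],cur()[0])
i=camera_info("wrist");im=camera("wrist")[:,:,::-1];cv2.imwrite("pics/w2.png",im);pickle.dump(i,open("w2.pkl","wb"))
cv2.imwrite("pics/w2b.png",cv2.resize(im,(800,600),interpolation=cv2.INTER_CUBIC))
goto((554.6,317.6,175),tool(.71-np.pi/2));
```

```text
[ 0.39  0.42  0.15  1.29  0.   -1.89] 5.1167 [553.67665621 318.19747485 203.03684783]
lin [1.0, -0.1, 28.0] rot [-0.3, -0.1, 0.2]
```

View pics/w2b.png

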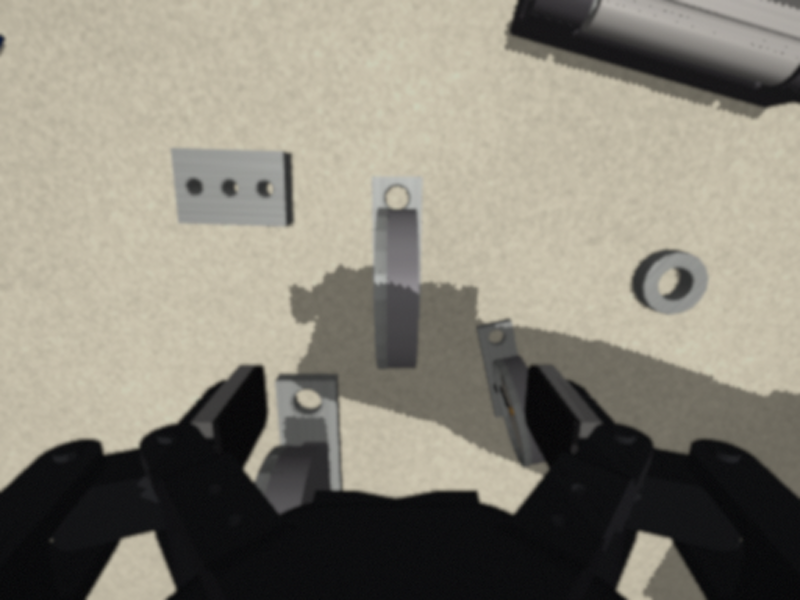

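Straight-down view: eye of the middle gauge at (397,196), housing from (397,210) to (397,367). The gauge is aligned with the image vertical and there is nothing in the fingers' way.

Run:
```python
from h import *
import pickle
i=pickle.load(open("w2.pkl","rb"))
b=lambda u,v:(np.array([u,v])+.5)/1.5625-.5
print("eye",onz("wrist",b(397,196),10,i),onz("wrist",b(397,197),5,i))
W=onz("wrist",[b(374,178),b(420,178),b(421,208),b(374,208)],10,i);print(W.round(1))
d=W[0]-W[1];print("yaw",np.arctan2(d[1],d[0]),np.hypot(*d[:2]))
d=W[1]-W[2];print("yaw",np.arctan2(d[0],-d[1]))
# housing centerline: top at z=112 under
e=onz("wrist",b(397,196),10,i)[0];print("body",e+Rz(.71)@[0,54,0])
# predicted pixels of model
for yaw in(.68,.71,.74):
  O=e-Rz(yaw)@[0,-38,10]
  print(yaw,(proj("wrist",np.array([[0,16,112],[0,-33,72],[0,64,75],[-12,16,112],[12,16,112]])@Rz(yaw).T+O,i)*1.5625).round(0).tolist())
```

```text
eye [[590.45367978 277.15433697  10.        ]] [[589.88057847 277.85871634   5.        ]]
[[611.  278.3  10. ]
 [586.1 257.   10. ]
 [571.7 272.3  10. ]
 [597.6 294.4  10. ]]
yaw 0.7057660319712161 32.736657497875086
yaw 0.7550934287237312
body [555.25465614 318.10587828  10.        ]
0.68 [[393.0, 309.0], [396.0, 209.0], [392.0, 364.0], [416.0, 310.0], [370.0, 308.0]]
0.71 [[396.0, 309.0], [396.0, 209.0], [397.0, 364.0], [419.0, 309.0], [373.0, 309.0]]
0.74 [[399.0, 309.0], [397.0, 209.0], [402.0, 364.0], [422.0, 308.0], [377.0, 310.0]]
```

Run:
```python
from h import *
goto((555.3,318.1,92),tool(.71-np.pi/2))
```

```text
lin [0.9, -0.5, 111.0] rot [-0.3, -0.1, 0.2]
```

Emit:
arm_command:
  linear:
    - [1,-0.5,40]
    - [1,-0.5,75]
    - [1,-0.5,100]
    - [1,-0.5,111]
    - [1,-0.5,111]
    - [1,-0.5,111]
    - [1,-0.5,111]
    - [1,-0.5,111]
  delta_rot:
    - [0,0,0.2]
    - [-0.3,-0.1,0.2]
    - [-0.3,-0.1,0.2]
    - [-0.3,-0.1,0.2]
    - [-0.3,-0.1,0.2]
    - [-0.3,-0.1,0.2]
    - [-0.3,-0.1,0.2]
    - [-0.3,-0.1,0.2]
  claw: [1,1,1,1,1,0.6,0.3,0.2]
  force: 50

```text
time_s: 5.83
tcp_pos: [556.4, 318.4, 93.5]
tool_rot: [-0.001, 0.905, -0.426, 0.0]
contact_force: [-0.9, -0.3, 0.5]
opening: 0.604
grasp_force: 0.0
```

Emit:
arm_command:
  linear:
    - [0,0,0]
    - [0,0,0]
    - [0,0,0]
    - [0,0,0]
    - [0,0,0]
    - [0,0,0]
  delta_rot:
    - [0,0,0]
    - [0,0,0]
    - [0,0,0]
    - [0,0,0]
    - [0,0,0]
    - [0,0,0]
  claw: [0,0,0,0,0,0]
  force: 50

```text
time_s: 6.33
tcp_pos: [555.7, 318.0, 92.5]
tool_rot: [-0.0, 0.905, -0.426, -0.0]
contact_force: [-1.6, -1.6, 5.7]
opening: 0.271
grasp_force: 49.4
```

Run:
```python
from h import *
e=np.array([590.45,277.15,0.]);p,C=cur();print(p,C.round(3));print("eye in tool (bottom)",C.T@(e-p))
# target: stud (573.4,-15.4), yaw .487 ; heights: eye bottom 60mm above stud top first
t=C.T@(e-p)
R=tool(.487-np.pi/2)
for st in [np.array([573.5,-15.5,175])]:
    P=st-R@t;print("tcp target",P);goto(P,R)
```

```text
[555.66363045 318.02481018  92.482114  ] [[ 0.638 -0.77  -0.001]
 [-0.77  -0.638  0.   ]
 [-0.001  0.    -1.   ]]
eye in tool (bottom) [53.72832838 -0.75099482 92.44720526]
tcp target [547.69270538  31.63046582 267.44720526]
lin [215.4, 188.8, -175.1] rot [0.0, 0.0, 11.7]
```

Emit:
arm_command:
  linear:
    - [0,0,-25]
    - [0,0,-60]
    - [0,0,-100]
    - [0,0,-140]
    - [25,20,-170]
    - [50,43,-175]
    - [75,65,-175]
    - [100,87,-175]
  delta_rot:
    - [0,0,0]
    - [0,0,0]
    - [0,0,0]
    - [0,0,0]
    - [0,0,3]
    - [0,0,6]
    - [0,0,9]
    - [0,0,11.7]
  claw: [0,0,0,0,0,0,0,0]

```text
time_s: 7.0
tcp_pos: [552.2, 184.3, 266.9]
tool_rot: [0.0, 0.856, -0.516, -0.0]
contact_force: [0.8, -0.6, -5.8]
opening: 0.27
grasp_force: 51.1
```

Run:
```python
from h import *
R=tool(.487-np.pi/2);goto((547.7,31.6,267.4),R);print(ctrl.get_obs()["opening"],ctrl.get_obs()["contact_force"])
```

```text
lin [133.0, 75.2, -0.5] rot [0.0, 0.0, -0.1]
0.2700933412428519 [ 0.78440085 -0.56422054 -5.75846127]
```

Emit:
arm_command:
  linear:
    - [30,17,0]
    - [60,34,0]
    - [95,54,0]
    - [120,68,0]
    - [133,75,0]
    - [133,75,0]
    - [133,75,0]
  delta_rot:
    - [0,0,0]
    - [0,0,0]
    - [0,0,0]
    - [0,0,0]
    - [0,0,0]
    - [0,0,0]
    - [0,0,0]
  claw: [0,0,0,0,0,0,0]

```text
time_s: 7.58
tcp_pos: [548.3, 32.1, 266.1]
tool_rot: [0.0, 0.856, -0.517, -0.001]
contact_force: [0.6, 0.9, -4.4]
opening: 0.268
grasp_force: 51.2
```

Run:
```python
from h import *
from workcell import camera
import pickle
print(cur()[0])
i=camera_info("wrist");im=camera("wrist")[:,:,::-1];cv2.imwrite("pics/w3.png",im);pickle.dump((i,cur()),open("w3.pkl","wb"))
for n in("scene","side"): cv2.imwrite(f"pics/{n}3.png",camera(n)[:,:,::-1])
c=lambda im,x,y,w,o:cv2.resize(im[y:y+w*3//4,x:x+w],o,interpolation=cv2.INTER_CUBIC)
s=cv2.imread("pics/scene3.png");d=cv2.imread("pics/side3.png")
a=c(im,160,0,240,(800,600))
cv2.imwrite("pics/w3b.png",a)
e=np.array([573.5,-15.5,175]);
print("expect eye,stud top px",(proj("wrist",[e,[573.5,-15.5,124]],i)-[160,0])*800/240)
```

```text
[548.30248488  32.10171738 266.14253955]
expect eye,stud top px [[313.59435117 438.60533776]
 [312.75789754 426.82978545]]
```

View pics/w3b.png

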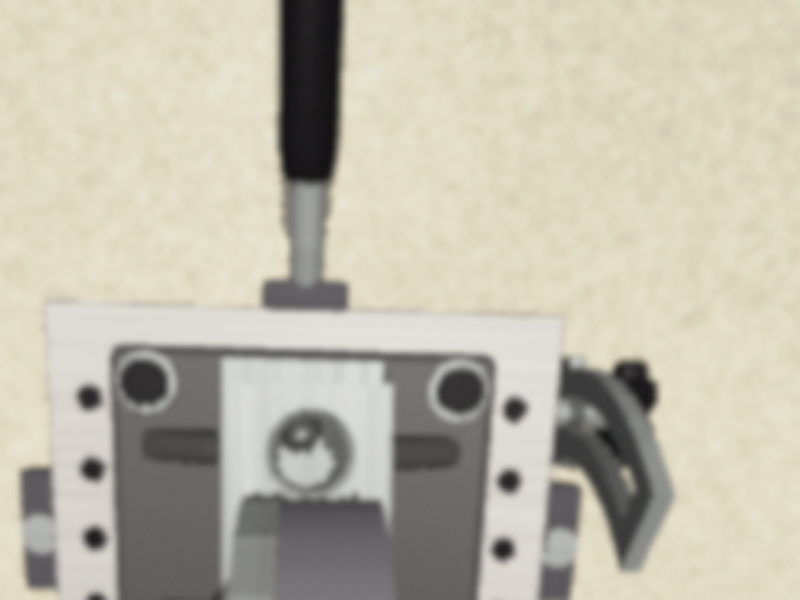

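The eye rim is at (311,450) with the stud visible through it, tip about (303,436). The plate's front edge runs from (47,305) to (563,320), so the fixture is turned slightly against the gauge. The lever grip axis is at x≈311.

Run:
```python
from h import *
import pickle
i,(p,C)=pickle.load(open("w3.pkl","rb"))
k=240/800
b=lambda u,v:(np.array([u,v])+.5)*k-.5+[160,0]
for z in(56,64,72):
    W=onz("wrist",[b(47,303),b(563,319),b(62,600),b(543,600)],z,i);d=W[0]-W[1];e=W[0]-W[2];f=W[1]-W[3]
    print(z,"yaw front",np.arctan2(d[1],d[0]),"len",np.hypot(*d[:2]),"sides",np.arctan2(e[0],-e[1]),np.arctan2(f[0],-f[1]))
for z in (60,66):
  W=onz("wrist",[b(306,181),b(306,285)],z,i);e=W[0]-W[1];print("bar yaw",np.arctan2(e[0],-e[1]))
W=onz("wrist",[b(311,60)],80,i);W2=onz("wrist",[b(308,180)],63,i);print("grip pts",W,W2);e=(W-W2)[0];print(np.arctan2(e[0],-e[1]))
print("eye z of top=",p[2]-92.4+10,"eye",onz("wrist",b(311,450),p[2]-92.4+10,i),onz("wrist",b(311,449),p[2]-92.4+5,i))
print("stud top",onz("wrist",b(303,436),124,i),"gripper yaw",np.arctan2(-C[1,1],-C[0,1]))
s=cv2.imread("pics/scene3.png");d=cv2.imread("pics/side3.png")
P=proj("scene",[573,-15,140])[0].astype(int);Q=proj("side",[573,-15,140])[0].astype(int);print(P,Q)
c=lambda im,x,y:cv2.resize(im[y-37:y+38,x-50:x+50],(400,300),interpolation=cv2.INTER_CUBIC)
w=cv2.imread("pics/w3.png")[115:160,220:280]
cv2.imwrite("pics/c3.png",np.vstack([np.hstack([c(s,*P),c(d,*Q)]),np.hstack([cv2.resize(w,(400,300),interpolation=cv2.INTER_CUBIC),np.zeros((300,400,3),np.uint8)])]))
```

```text
56 yaw front 0.4562406141936974 len 177.842071147083 sides 0.4618637034888153 0.4835448569919084
64 yaw front 0.4562406141936972 len 173.6110052806856 sides 0.4618637034888144 0.48354485699190813
72 yaw front 0.4562406141936972 len 169.3799394142882 sides 0.46186370348881456 0.4835448569919078
bar yaw 0.4837753456504509
bar yaw 0.48377534565045316
grip pts [[ 623.32796592 -108.28850769   80.        ]] [[610.3806788  -81.66599899  63.        ]]
0.45265078529180464
eye z of top= 183.771301486549 eye [[573.49756443 -13.62054235 183.77130149]] [[573.42375132 -13.48841477 178.77130149]]
stud top [[575.21055487 -12.08075063 124.        ]] gripper yaw 0.4864035462798572
[251 189] [265 179]
```

View pics/c3.png

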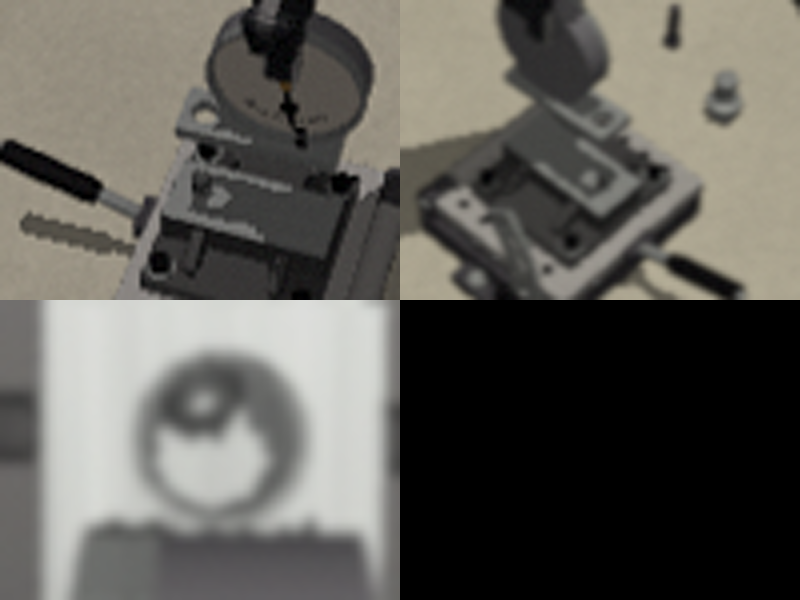

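```bash
cat >> h.py <<'E'
ET=np.array([53.7,-0.75,92.45]) # eye underside in tool
def eyeto(st,yaw):
    R=tool(yaw-np.pi/2);goto(np.array(st)-R@ET,R)
E
python3 - <<'E'
from h import *
import pickle
i,(p,C)=pickle.load(open("w3.pkl","rb"))
b=lambda u,v:(np.array([u,v])+.5)*.15-.5+[220,115]
E=onz("wrist",b(220,133),183.8,i)[0];S=onz("wrist",b(205,103),124,i)[0];print(E,S,"eye kin",p+C@ET)
d=(S-E);n=(p+C@ET)[:2]+d[:2];print(d,n)
eyeto([n[0]*.5+.5*574,n[1]*.5-.5*15,131],.468)
E
```

```text
[573.78654917 -13.57342366 183.8       ] [575.58263902 -12.33084861 124.        ] eye kin [573.91663426 -14.1720658  173.63691972]
[  1.79608985   1.24257504 -59.8       ] [575.71272411 -12.92949076]
lin [0.9, -1.4, 42.8] rot [0.1, 0.1, 1.2]
```

Emit:
arm_command:
  linear:
    - [1,-1.4,15]
    - [1,-1.4,30]
    - [1,-1.4,42]
    - [1,-1.4,42]
    - [1,-1.4,42]
  delta_rot:
    - [0,0,1.2]
    - [0,0,1.2]
    - [0,0,1.2]
    - [0,0,1.2]
    - [0,0,1.2]
  claw: [0,0,0,0,0]

```text
time_s: 8.15
tcp_pos: [549.9, 33.6, 224.2]
tool_rot: [0.001, 0.852, -0.524, -0.001]
contact_force: [-0.2, -0.4, -4.2]
opening: 0.265
grasp_force: 51.1
```

Run:
```python
from h import *
from workcell import camera
import pickle
i=camera_info("wrist");im=camera("wrist")[:,:,::-1];cv2.imwrite("pics/w4.png",im);pickle.dump((i,cur()),open("w4.pkl","wb"))
p,C=cur();print(p,p+C@ET)
s=camera("scene")[:,:,::-1];d=camera("side")[:,:,::-1];cv2.imwrite("pics/scene4.png",s);cv2.imwrite("pics/side4.png",d)
c=lambda im,x,y:cv2.resize(im[y-22:y+23,x-30:x+30],(400,300),interpolation=cv2.INTER_CUBIC)
P=proj("scene",[573,-15,130])[0].astype(int);Q=proj("side",[573,-15,130])[0].astype(int);print(P,Q)
cv2.imwrite("pics/c4.png",np.vstack([np.hstack([c(s,*P),c(d,*Q)]),np.hstack([cv2.resize(im[110:170,210:290],(400,300),interpolation=cv2.INTER_CUBIC),cv2.resize(im,(400,300))])]))
```

```text
[550.31099832  33.37319607 224.90831249] [575.04283817 -14.21761216 132.41665844]
[251 191] [265 181]
```

View pics/c4.png

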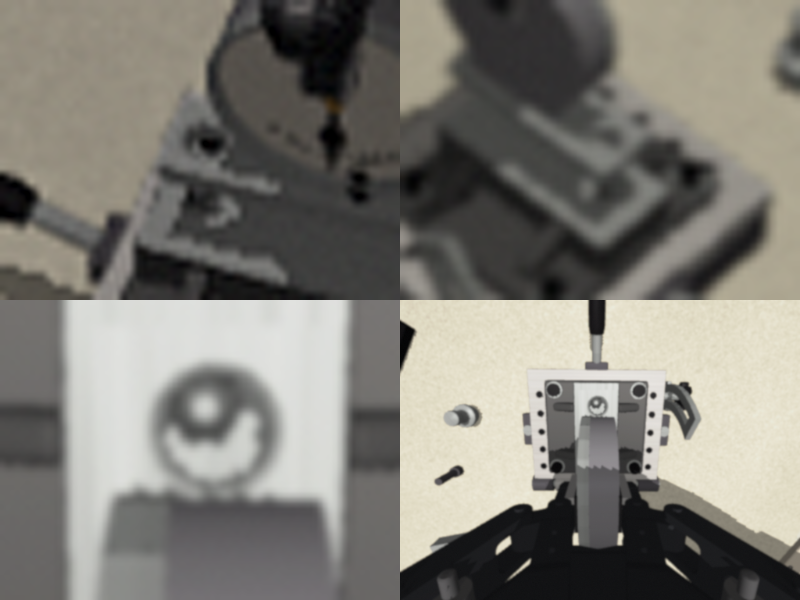

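The wrist zoom (bottom-left panel) shows the eye rim centred at (215,130) and the stud tip at (207,107) inside it. The seat spans x 62 to 350.

Run:
```python
from h import *
import pickle
i,(p,C)=pickle.load(open("w4.pkl","rb"))
b=lambda u,v:(np.array([u,v])+.5)*.2-.5+[210,110]
g=cv2.cvtColor(cv2.imread("pics/w4.png"),cv2.COLOR_BGR2GRAY)
zt=(p+C@ET)[2]+10
E=onz("wrist",b(215,130),zt,i)[0];S=onz("wrist",b(207,107),124,i)[0]
print(E,S,"eye kin",p+C@ET);d=S-E;n=(p+C@ET)[:2]+d[:2];print(d,n)
print(proj("wrist",[p+C@(ET-[0,0,10]) ],i),b(215,130))
# fixture yaw again from full view, plate front edge
e=cv2.Canny(g,60,150);
l=cv2.HoughLinesP(e,1,np.pi/720,40,minLineLength=60,maxLineGap=6)
for s in ([] if l is None else l[:,0]):
    W=onz("wrist",[s[:2],s[2:]],64,i);dd=W[1]-W[0];a=np.arctan2(dd[1],dd[0]);print(s,round(float((a-.468+np.pi/4)%(np.pi/2)-np.pi/4),3))
eyeto([n[0],n[1],98],.468)
```

```text
[574.16497092 -11.87521569 142.41665844] [576.29071804 -13.24600256 124.        ] eye kin [575.04283817 -14.21761216 132.41665844]
[  2.12574713  -1.37078687 -18.41665844] [577.1685853  -15.58839904]
[[252.95195278 132.15897197]] [252.6 135.6]
[  0 347 145 263] 0.546
[360 262 511 350] -0.549
[196 101 256 102] -0.016
[309 229 317 106] -0.006
[223 141 225 207] 0.001
[184 108 191 219] -0.001
[ 87 297 148 262] 0.542
[400 286 510 350] -0.549
lin [1.7, -1.0, 34.9] rot [0.0, 0.0, -0.1]
```

Run:
```python
from h import *
import pickle
from scipy.optimize import least_squares
from scipy.ndimage import map_coordinates
for nm,c0 in(("w3",(252.5,134.5)),("w4",(252.6,134.5))):
    i,(p,C)=pickle.load(open(nm+".pkl","rb"));g=cv2.cvtColor(cv2.imread(f"pics/{nm}.png"),cv2.COLOR_BGR2GRAY).astype(float)
    pts=[]
    for a in np.radians(np.arange(-200,21,5)):
        r=np.arange(5,18,.1);v=map_coordinates(g,[c0[1]+r*np.sin(a),c0[0]+r*np.cos(a)],order=1)
        k=np.argmax(np.gradient(v)*((r>7)&(r<16)));pts.append((c0[0]+r[k]*np.cos(a),c0[1]+r[k]*np.sin(a)))
    pts=np.array(pts)
    zt=(p+C@ET)[2]+10;W=onz("wrist",pts,zt,i)[:,:2]
    r=least_squares(lambda q:np.hypot(W[:,0]-q[0],W[:,1]-q[1])-q[2],[574,-13,8.5],loss="soft_l1",f_scale=.3)
    r2=least_squares(lambda q:np.hypot(W[:,0]-q[0],W[:,1]-q[1])-8.5,[574,-13],loss="soft_l1",f_scale=.3)
    print(nm,r.x.round(2),r2.x.round(2),"kin",(p+C@ET).round(2),"px",proj("wrist",[[*r2.x,zt]],i))
    print(g[118:140,240:266].astype(int) if nm=="w4" else "")
```

```text
w3 [573.19 -12.73   9.66] [573.68 -13.98] kin [573.92 -14.17 173.64] px [[252.95715239 134.07929393]]

w4 [574.12 -12.32   9.1 ] [574.21 -13.06] kin [575.04 -14.22 132.42] px [[253.27163878 134.11331816]]
[[219 220 221 221 220 220 221 222 222 221 221 220 220 220 221 222 223 223
  222 222 222 222 223 223 225 225]
 [219 220 220 220 219 220 221 222 222 221 220 220 220 220 221 222 223 222
  222 221 222 222 223 223 224 225]
 [218 220 221 220 220 220 221 222 221 220 219 219 219 219 220 221 222 221
  222 222 221 222 222 223 224 225]
 [218 220 220 220 219 220 220 220 219 216 212 210 210 211 213 215 218 219
  220 220 221 222 222 223 224 224]
 [218 219 220 220 219 218 217 214 207 197 187 182 183 185 188 192 197 203
  210 216 219 221 222 223 224 224]
 [218 219 220 219 217 210 202 192 177 163 152 144 145 147 150 156 163 172
  183 195 207 217 221 222 224 224]
 [217 218 219 216 206 191 175 157 141 129 121 116 114 114 116 119 125 136
  148 164 183 203 217 221 223 224]
 [217 218 216 205 187 165 145 127 113 105 102 100  96  92  91  91  97 111
  124 137 155 181 203 217 222 224]
 [216 214 206 187 163 1
[... 803 characters left out ...]
90 103 141
  177 192 182 153 123 117 134 162]
 [162 134 114 108 105  95  85  87 100 117 128 131 119 101  88  91 117 160
  194 205 195 165 128 114 130 157]
 [160 133 120 131 140 123  96  81  83  89  95  96  91  84  85 103 141 179
  202 206 191 158 123 110 126 154]
 [161 137 132 155 171 153 114  86  79  80  82  83  81  81  95 127 167 195
  207 204 183 145 114 108 125 153]
 [165 144 145 171 187 173 140 111  97  98 104 105 100  99 117 154 186 203
  209 204 183 144 113 109 127 157]
 [171 150 149 171 190 189 170 150 135 139 150 151 142 133 148 176 197 206
  209 206 189 156 121 113 133 162]
 [176 154 145 158 182 196 194 185 175 180 188 188 180 173 180 194 203 207
  209 207 194 164 127 119 141 169]]
```

Run:
```python
from h import *
eyeto([577.2,-15.3,119],.466)
```

```text
lin [1.4, -1.3, 13.9] rot [0.0, 0.0, 0.1]
```

Emit:
arm_command:
  linear:
    - [1.4,-1.3,0]
    - [1.4,-1.3,5]
    - [1.4,-1.3,10]
    - [1.4,-1.3,14]
    - [1.4,-1.3,14]
    - [1.4,-1.3,14]
  delta_rot:
    - [0,0,0]
    - [0,0,0]
    - [0,0,0]
    - [0,0,0]
    - [0,0,0]
    - [0,0,0]
  claw: [0,0,0,0,0,0]

```text
time_s: 8.8
tcp_pos: [551.7, 31.9, 210.0]
tool_rot: [0.001, 0.851, -0.525, -0.001]
contact_force: [1.4, 0.2, -4.7]
opening: 0.267
grasp_force: 51.1
```

Run:
```python
from h import *
from workcell import camera
import pickle
i=camera_info("wrist");im=camera("wrist")[:,:,::-1];cv2.imwrite("pics/w5.png",im);p,C=cur();pickle.dump((i,(p,C)),open("w5.pkl","wb"))
k=p+C@ET;print(p,k);u=proj("wrist",[k+[0,0,10]],i)[0];print(u)
x,y=u.astype(int)
g=cv2.cvtColor(im,cv2.COLOR_BGR2GRAY)[y-14:y+18,x-16:x+17];print(x-16,y-14)
print("\n".join(" ".join("%3d"%v for v in r) for r in g))
print(ctrl.get_obs()["contact_force"],ctrl.get_obs()["torque"])
```

```text
[551.89523552  31.9346033  210.26920197] [576.51839921 -15.68693999 117.76437277]
[253.18921048 132.61700976]
237 118
222 221 220 221 222 223 223 222 222 223 224 224 223 222 222 222 222 223 224 225 225 224 224 224 225 225 226 227 227 226 225 226 224
222 220 220 221 222 223 223 222 222 223 224 224 223 222 222 222 222 223 224 225 224 224 224 224 225 225 226 226 227 226 226 225 224
221 220 219 221 222 223 222 222 222 223 223 224 222 221 221 221 221 222 224 224 224 224 224 223 224 225 225 226 227 226 225 225 224
221 220 220 220 222 223 222 221 222 222 223 221 219 216 215 214 214 216 218 220 221 222 223 223 224 225 225 226 227 226 225 224 223
221 220 220 220 222 222 222 221 220 219 217 209 200 194 188 187 188 191 196 201 208 215 219 221 223 224 225 226 226 226 225 224 223
221 220 219 220 221 222 221 219 214 206 194 181 169 159 154 151 152 156 161 168 178 189 200 212 220 223 225 226 226 226 225 224 223
221 220 219 220 221 221 218 209 194 178 163 147 138 132 127 124 125 128 132 137 146 156 171 189 207 219 223 225 226 225 225 224 223
221 219 218 219 220 218 208 189 168 150 135 123 116 112 10
[... 2617 characters left out ...]
 151 153 159 164 169 172 169 170 174 175 167 148 129 132 148 166 183 199 211 217 218 219 220 219
218 213 206 202 203 205 199 188 173 161 152 147 145 145 141 134 137 145 149 144 135 135 147 166 183 197 206 211 215 217 218 219 219
205 199 188 178 183 193 195 192 187 178 168 155 145 136 126 114 118 131 138 139 136 139 155 175 193 201 197 195 202 210 216 218 217
170 164 151 138 144 158 167 175 184 183 174 159 145 134 120 107 111 123 134 136 128 127 143 167 185 185 169 161 171 187 200 207 207
124 120 112 103 106 114 123 137 154 160 154 139 124 115 104  96  97 105 114 115 107 105 116 137 152 147 129 120 128 145 163 172 174
[-0.45744153 -0.34192865 -5.29791565] [-0.02624899 -0.04051402  0.00223799]
```

The eye rim is centred at (252.7,135.0) and the stud tip at (251.4,134.8), so the gauge is about 1 mm off in tool y. I'll correct that and lower it.

Emit:
arm_command:
  linear:
    - [0,-0.9,0]
    - [0,-0.9,4]
    - [0,-0.9,8]
    - [0,-0.9,12]
    - [0,-0.9,16]
    - [0,-0.9,19]
    - [0,-0.9,19]
  delta_rot:
    - [0,0,0]
    - [0,0,0]
    - [0,0,0]
    - [0,0,0]
    - [0,0,0]
    - [0,0,0]
    - [0,0,0]
  claw: [0,0,0,0,0,0,0]

```text
time_s: 9.43
tcp_pos: [552.3, 32.4, 190.5]
tool_rot: [0.001, 0.851, -0.525, -0.001]
contact_force: [-0.6, 0.7, -5.8]
opening: 0.267
grasp_force: 51.1
```

Emit:
arm_command:
  linear:
    - [0,0,1]
    - [0,0,2]
    - [0,0,2.5]
    - [0,0,2.5]
  delta_rot:
    - [0,0,0]
    - [0,0,0]
    - [0,0,0]
    - [0,0,0]
  claw: [0,0,0,0]

```text
time_s: 9.77
tcp_pos: [552.8, 32.4, 189.0]
tool_rot: [0.0, 0.851, -0.525, -0.001]
contact_force: [-0.4, 0.1, -4.4]
opening: 0.268
grasp_force: 51.4
```

Run:
```python
from h import *
p,C=cur();o=ctrl.get_obs();print(p,(p+C@ET),o["contact_force"],o["torque"])
```

```text
[552.78435735  32.36853159 188.99204831] [577.46585328 -15.25416628  96.50336033] [-0.36781159  0.11450711 -4.41282031] [ 0.01907862  0.03547779 -0.00511034]
```

Emit:
arm_command:
  linear:
    - [0,0,0.7]
    - [0,0,1.4]
    - [0,0,1.4]
  delta_rot:
    - [0,0,0]
    - [0,0,0]
    - [0,0,0]
  claw: [0,0,0]

```text
time_s: 10.02
tcp_pos: [552.7, 32.7, 188.6]
tool_rot: [-0.0, 0.851, -0.525, -0.0]
contact_force: [-3.3, 3.6, 5.5]
opening: 0.267
grasp_force: 52.7
```

Emit:
arm_command:
  linear:
    - [0,0,0]
    - [0,0,0]
    - [0,0,0]
    - [0,0,0]
    - [0,0,-10]
    - [0,0,-40]
    - [0,0,-70]
    - [0,0,-70]
  delta_rot:
    - [0,0,0]
    - [0,0,0]
    - [0,0,0]
    - [0,0,0]
    - [0,0,0]
    - [0,0,0]
    - [0,0,0]
    - [0,0,0]
  claw: [0.35,0.5,0.6,0.6,0.7,0.7,0.7,0.7]

```text
time_s: 10.68
tcp_pos: [554.5, 32.2, 263.6]
tool_rot: [-0.001, 0.851, -0.525, 0.003]
contact_force: [-0.4, 0.9, 0.2]
opening: 0.702
grasp_force: 0.0
```

Run:
```python
from h import *
from workcell import camera
import pickle
i=camera_info("wrist");im=camera("wrist")[:,:,::-1];cv2.imwrite("pics/w6.png",im);p,C=cur();pickle.dump((i,(p,C)),open("w6.pkl","wb"))
s=camera("scene")[:,:,::-1];d=camera("side")[:,:,::-1];cv2.imwrite("pics/scene6.png",s);cv2.imwrite("pics/side6.png",d)
c=lambda im,x,y,w:cv2.resize(im[y-w*3//8:y-w*3//8+w*3//4,x-w//2:x-w//2+w],(400,300),interpolation=cv2.INTER_CUBIC)
P=proj("scene",[573,0,130])[0].astype(int);Q=proj("side",[573,0,130])[0].astype(int)
cv2.imwrite("pics/c6.png",np.vstack([np.hstack([c(s,*P,80),c(d,*Q,80)]),np.hstack([cv2.resize(im[90:210,180:340],(400,300),interpolation=cv2.INTER_CUBIC),cv2.resize(im,(400,300))])]))
```

```text
(no output)
```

View pics/c6.png

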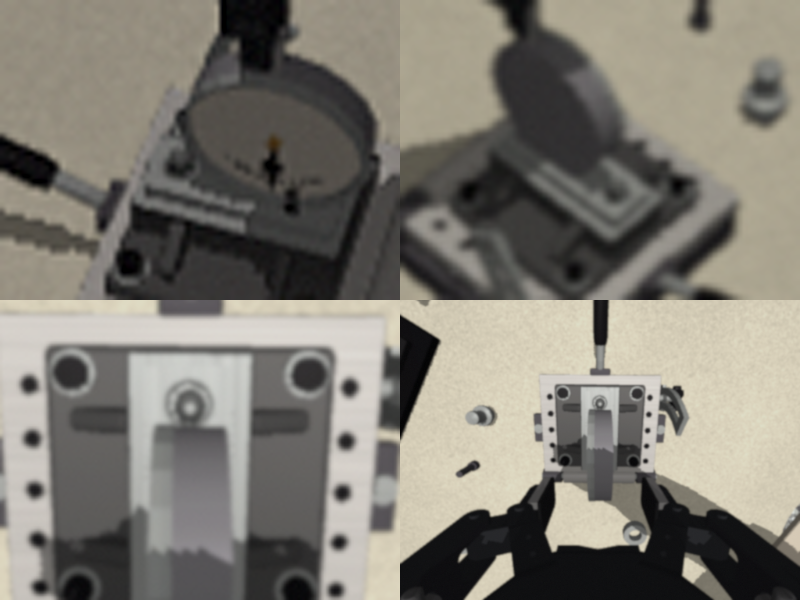

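The gauge is seated: in the wrist zoom the stud stands in the eye at (188,407), the housing lies parallel to the seat edges, and the dial faces the scene camera with its pointer at about (270,170) and the mark at (291,202). From here I'll measure numerically.

```bash
cat >> h.py <<'E'
from scipy.ndimage import map_coordinates
def read_dial(im,i,O,Rg,xm=12.5,v=False):
    "pointer and mark angle from BGR picture(s) averaged; O gauge origin, Rg rotation"
    f=im.astype(float);pv=O+Rg@[xm,16,62];u=proj("",[pv],i)[0]
    x,y=np.round(u).astype(int);w=f[y-6:y+7,x-6:x+7];o=np.clip(w[:,:,2]-w[:,:,0]-18,0,None)
    yy,xx=np.mgrid[y-6:y+7,x-6:x+7];c=np.array([(o*xx).sum(),(o*yy).sum()])/max(o.sum(),1e-6);sh=c-u
    g=f.mean(2);th=np.arange(-.3,.6,.005)
    def prof(r0,r1,xo):
        r=np.arange(r0,r1,.5);T,Rr=np.meshgrid(th,r,indexing="ij")
        P=np.stack([np.full(T.shape,xo),16+Rr*np.sin(T),62-Rr*np.cos(T)],-1).reshape(-1,3)@Rg.T+O
        q=proj("",P,i)+sh;return map_coordinates(g,[q[:,1],q[:,0]],order=1).reshape(T.shape)
    return th,prof,sh,o.sum()
def dip(th,a,half=.12,rng=None):
    a=a.copy();m=np.ones(len(th),bool) if rng is None else (th>rng[0])&(th<rng[1])
    k=np.where(m)[0][np.argmin(a[m])];s=abs(th-th[k])<half
    b=np.clip(np.percentile(a[s],70)-a[s],0,None);b[b<.3*b.max()]=0
    return (b*th[s]).sum()/b.sum(),b.max()
E
python3 - <<'E'
from h import *
import pickle
I=camera_info("scene")
iw=pickle.load(open("w1.pkl","rb"))
O0=np.array([590.45,277.15,0])-Rz(.71)@[0,-38,0]
O6=np.array([577.4,-15.2,96.2])-Rz(.466)@[0,-38,0]
for nm,f,i,O,R in(("w1","w1",iw,O0,Rz(.71)),("scene0","scene0",I,O0,Rz(.71)),("scene6","scene6",I,O6,Rz(.466))):
    th,pr,sh,n=read_dial(cv2.imread(f"pics/{f}.png"),i,O,R);print(nm,"shift",sh,n)
    A=pr(8,14,12.5).mean(1);B=pr(30,38,12.5).mean(1);M=pr(41,47,12.5).mean(1)
    print(" needle in",dip(th,A),"out",dip(th,B,.1,(-.15,.15)),"mark",dip(th,M,.12,(.12,.5)))
    if nm=="scene6": print(np.c_[th,A,B,M][::6].round(2))
E
```

```text
w1 shift [-1.22147001  3.8656737 ] 2586.0
 needle in (np.float64(0.009406519752404493), np.float64(21.098634303445944)) out (np.float64(0.00180218646411434), np.float64(64.71353021288509)) mark (np.float64(0.26615990700943476), np.float64(52.66925460117433))
scene0 shift [-0.38238736 -2.78354343] 115.0
 needle in (np.float64(0.057443498850328414), np.float64(1.9000235305097064)) out (np.float64(0.014236319198943853), np.float64(15.580757627089817)) mark (np.float64(0.25182289284838155), np.float64(24.929463902388722))
scene6 shift [ 0.72738028 -1.86873447] 113.0
 needle in (np.float64(-0.030592801963060048), np.float64(12.245106361314146)) out (np.float64(0.004149940054814289), np.float64(32.18358347786728)) mark (np.float64(0.2614721109324461), np.float64(26.13258302433502))
[[-3.000e-01  6.803e+01  7.288e+01  6.928e+01]
 [-2.700e-01  6.404e+01  7.085e+01  6.770e+01]
 [-2.400e-01  5.875e+01  6.698e+01  6.716e+01]
 [-2.100e-01  5.217e+01  6.414e+01  6.862e+01]
 [-1.800e-01  4.536e+01  6.267e+01  7.000e+01]
 [-1.500e-01  3.843e+01  6.195e+01  7.045e+01]
 [-1.200e-01  3.140e+01  5.898e
[... 397 characters left out ...]
500e-01  4.067e+01  6.719e+01  6.436e+01]
 [ 1.800e-01  4.497e+01  6.870e+01  4.701e+01]
 [ 2.100e-01  4.889e+01  7.040e+01  3.131e+01]
 [ 2.400e-01  5.263e+01  7.140e+01  2.449e+01]
 [ 2.700e-01  5.641e+01  6.999e+01  2.010e+01]
 [ 3.000e-01  6.023e+01  6.397e+01  2.833e+01]
 [ 3.300e-01  6.402e+01  5.864e+01  3.987e+01]
 [ 3.600e-01  6.778e+01  5.792e+01  5.242e+01]
 [ 3.900e-01  7.139e+01  6.091e+01  6.487e+01]
 [ 4.200e-01  7.428e+01  6.505e+01  7.012e+01]
 [ 4.500e-01  7.647e+01  6.808e+01  6.909e+01]
 [ 4.800e-01  7.814e+01  6.853e+01  6.819e+01]
 [ 5.100e-01  7.932e+01  6.770e+01  6.742e+01]
 [ 5.400e-01  8.015e+01  6.780e+01  6.705e+01]
 [ 5.700e-01  8.069e+01  6.896e+01  6.749e+01]]
```

Run:
```python
from h import *
import pickle
I=camera_info("scene");iw=pickle.load(open("w1.pkl","rb"))
O0=np.array([590.45,277.15,0])-Rz(.71)@[0,-38,0];O6=np.array([577.4,-15.2,96.2])-Rz(.466)@[0,-38,0]
for nm,i,O,R in(("w1",iw,O0,Rz(.71)),("scene0",I,O0,Rz(.71)),("scene6",I,O6,Rz(.466))):
  for xm in(12.5,15):
    th,pr,sh,n=read_dial(cv2.imread(f"pics/{nm}.png"),i,O,R,xm)
    print(nm,xm,[(r,*np.round(dip(th,pr(r,r+2,xm).mean(1),.1,(-.1,.1)),3)) for r in(10,28,31,34,37,40)])
    print("   mark",[(r,*np.round(dip(th,pr(r,r+1,xm).mean(1),.1,(.15,.45)),3)) for r in(37,38.5,40,41.5,43,44.5,46)])
# fixture yaw from w6
i,(p,C)=pickle.load(open("w6.pkl","rb"));g=cv2.cvtColor(cv2.imread("pics/w6.png"),cv2.COLOR_BGR2GRAY)
l=cv2.HoughLinesP(cv2.Canny(g,60,150),1,np.pi/720,40,minLineLength=50,maxLineGap=5)
for s in l[:,0]:
    W=onz("wrist",[s[:2],s[2:]],70,i);dd=W[1]-W[0];a=np.arctan2(dd[1],dd[0]);a=(a+np.pi/4)%(np.pi/2)-np.pi/4
    if abs(a-.466)<.08: print(s,round(float(a),3))
print("hinge yaw; tool yaw",np.arctan2(-C[1,1],-C[0,1]))
```

```text
w1 12.5 [(10, np.float64(0.01), np.float64(17.552)), (28, np.float64(0.003), np.float64(60.012)), (31, np.float64(0.003), np.float64(63.75)), (34, np.float64(0.001), np.float64(67.282)), (37, np.float64(0.002), np.float64(59.048)), (40, np.float64(-0.0), np.float64(28.502))]
   mark [(37, np.float64(0.278), np.float64(24.205)), (38.5, np.float64(0.273), np.float64(41.038)), (40, np.float64(0.27), np.float64(53.905)), (41.5, np.float64(0.269), np.float64(52.765)), (43, np.float64(0.267), np.float64(45.985)), (44.5, np.float64(0.265), np.float64(29.609)), (46, np.float64(0.261), np.float64(15.237))]
w1 15 [(10, np.float64(0.008), np.float64(11.088)), (28, np.float64(0.002), np.float64(58.269)), (31, np.float64(0.0), np.float64(64.189)), (34, np.float64(0.0), np.float64(60.407)), (37, np.float64(-0.0), np.float64(34.875)), (40, np.float64(-0.001), np.float64(5.731))]
   mark [(37, np.float64(0.283), np.float64(45.092)), (38.5, np.float64(0.281), np.float64(50.037)), (40, np.float64(0.28), np.float64(44.659)), (41.5, np.float64(0.278), np.float64(31.198)), (43, np.float64(0.275), np.floa
[... 1974 characters left out ...]
64(10.688)), (28, np.float64(0.005), np.float64(25.382)), (31, np.float64(0.006), np.float64(32.47)), (34, np.float64(0.004), np.float64(33.634)), (37, np.float64(0.001), np.float64(27.016)), (40, np.float64(0.006), np.float64(22.299))]
   mark [(37, np.float64(0.325), np.float64(12.634)), (38.5, np.float64(0.302), np.float64(16.897)), (40, np.float64(0.284), np.float64(21.034)), (41.5, np.float64(0.268), np.float64(21.454)), (43, np.float64(0.26), np.float64(21.147)), (44.5, np.float64(0.254), np.float64(21.045)), (46, np.float64(0.249), np.float64(19.099))]
[306 220 314 112] 0.448
[231 108 232 196] 0.457
[223 108 310 108] 0.466
[197 112 200 163] 0.474
hinge yaw; tool yaw 0.4662238514892845
```

Run:
```python
from h import *
R=tool(.462-np.pi/2);goto((628.7,-118.1,263),R);goto((628.7,-118.1,71),R);print(np.round(ctrl.get_obs()["q"],2))
```

```text
lin [168.4, -0.1, -5.2] rot [0.0, 0.0, 0.2]
lin [168.5, -0.2, 186.8] rot [0.0, 0.0, 0.2]
[-0.09  0.26  0.05  1.36 -0.   -2.13]
```

Emit:
arm_command:
  linear:
    - [40,0,0]
    - [80,0,0]
    - [120,0,0]
    - [160,0,0]
    - [168.5,0,0]
    - [168.5,0,25]
    - [168.5,0,50]
    - [168.5,0,60]
  delta_rot:
    - [0,0,0.2]
    - [0,0,0.2]
    - [0,0,0.2]
    - [0,0,0.2]
    - [0,0,0.2]
    - [0,0,0.2]
    - [0,0,0.2]
    - [0,0,0.2]
  claw: [1,1,1,1,1,1,1,1]

```text
time_s: 11.5
tcp_pos: [627.0, -118.1, 193.0]
tool_rot: [0.001, 0.85, -0.526, -0.004]
contact_force: [0.1, 0.8, -0.2]
opening: 1.0
grasp_force: 0.0
```

Run:
```python
from h import *
from workcell import camera
i=camera_info("wrist");im=camera("wrist")[:,:,::-1];cv2.imwrite("pics/w7.png",im);g=cv2.cvtColor(im,cv2.COLOR_BGR2GRAY).astype(float)
p,C=cur();print(p)
c=np.array([628.7,-118.1,73]);y=-Rz(.462)[:,1]
for s in(0,10,20,30,36):
    P=c+y*s+[0,0,np.tan(.297)*s+10*0];u=proj("",[P],i)[0];r=int(round(u[1]))
    if r<384:
        row=g[r,int(u[0])-60:int(u[0])+60];d=np.where(row<60)[0]+int(u[0])-60
        print(s,u.round(1),d.min() if len(d) else None,d.max() if len(d) else None,len(d))
goto((628.7,-118.1,71),tool(.462-np.pi/2))
```

```text
[ 626.71287504 -117.72127764  192.43451092]
0 [251.8 187.9] 242 262 21
10 [251.8 178.1] 242 262 21
20 [251.8 167.8] 242 262 21
30 [251.8 157. ] 243 261 14
36 [251.8 150.3] None None 0
lin [2.0, -2.4, 121.4] rot [0.4, 0.3, 0.0]
```

Emit:
arm_command:
  linear:
    - [0,-2,30]
    - [0,-2.4,65]
    - [0,-2.4,100]
    - [0,-2.4,115]
    - [0,-2.4,121]
    - [0,-2.4,121]
  delta_rot:
    - [0.3,0.3,0]
    - [0.3,0.3,0]
    - [0.3,0.3,0]
    - [0.3,0.3,0]
    - [0.3,0.3,0]
    - [0.3,0.3,0]
  claw: [1,1,1,1,1,1]

```text
time_s: 12.05
tcp_pos: [630.0, -116.6, 75.7]
tool_rot: [-0.0, 0.851, -0.526, 0.002]
contact_force: [0.3, 0.0, 0.7]
opening: 0.996
grasp_force: 0.0
```

Emit:
arm_command:
  linear:
    - [0,0,0]
    - [0,0,0]
    - [0,0,0]
    - [0,0,0]
    - [0,0,0]
    - [0,0,0]
    - [0,0,0]
    - [0,0,0]
  delta_rot:
    - [0,0,0]
    - [0,0,0]
    - [0,0,0]
    - [0,0,0]
    - [0,0,0]
    - [0,0,0]
    - [0,0,0]
    - [0,0,0]
  claw: [0.7,0.4,0.2,0,0,0,0,0]
  force: 50

```text
time_s: 12.72
tcp_pos: [627.9, -118.6, 77.6]
tool_rot: [0.002, 0.85, -0.527, 0.002]
contact_force: [-16.1, -6.8, 13.7]
opening: 0.213
grasp_force: 49.4
```

Run:
```python
from h import *
import pickle
p,C=cur();pickle.dump((p,C),open("grip.pkl","wb"));o=ctrl.get_obs();print(p,o["contact_force"],o["torque"],o["opening"],o["grasp_force"])
```

```text
[ 627.88918425 -118.62133531   77.59505593] [-16.13320239  -6.76790466  13.68091051] [-1.44254202  3.35531494 -0.03998694] 0.21328821084874466 49.3753445148468
```

Emit:
arm_command:
  linear:
    - [0,0.5,0]
    - [0,0.9,0]
    - [-0.7,0.9,-6]
    - [-1.5,0.9,-11.9]
    - [-2.4,0.9,-17.8]
    - [-3.6,0.9,-23.7]
    - [-4.8,0.9,-29.5]
    - [-6.3,0.9,-35.3]
  delta_rot:
    - [0,0,0]
    - [0,0,0]
    - [0,0,0]
    - [0,0,0]
    - [0,0,0]
    - [0,0,0]
    - [0,0,0]
    - [0,0,0]
  claw: [0,0,0,0,0,0,0,0]
  force: 60

```text
time_s: 13.38
tcp_pos: [624.8, -112.6, 110.4]
tool_rot: [0.001, 0.85, -0.527, 0.001]
contact_force: [-4.4, -6.5, -9.5]
opening: 0.209
grasp_force: 59.3
```

Emit:
arm_command:
  linear:
    - [-1.7,0,-5.8]
    - [-3.4,0,-11.5]
    - [-3.4,0,-11.5]
    - [-3.4,0,-11.5]
    - [-3.4,0,-11.5]
    - [-3.4,0,-11.5]
    - [-3.4,0,-11.5]
    - [-3.4,0,-11.5]
  delta_rot:
    - [0,0,0]
    - [0,0,0]
    - [0,0,0]
    - [0,0,0]
    - [0,0,0]
    - [0,0,0]
    - [0,0,0]
    - [0,0,0]
  claw: [0,0,0,0,0,0,0,0]

```text
time_s: 14.05
tcp_pos: [623.2, -109.4, 121.6]
tool_rot: [0.001, 0.85, -0.527, 0.001]
contact_force: [-4.6, -3.8, -8.2]
opening: 0.207
grasp_force: 59.3
```

Emit:
arm_command:
  linear:
    - [0,0,0]
    - [0,0,0]
    - [0,0,0]
    - [0,0,0]
    - [0,0,0]
    - [0,0,0]
    - [0,0,0]
    - [0,0,0]
  delta_rot:
    - [0,0,0]
    - [0,0,0]
    - [0,0,0]
    - [0,0,0]
    - [0,0,0]
    - [0,0,0]
    - [0,0,0]
    - [0,0,0]
  claw: [0,0,0,0,0,0,0,0]

```text
time_s: 14.72
tcp_pos: [623.2, -109.4, 121.7]
tool_rot: [0.001, 0.85, -0.527, 0.001]
contact_force: [-5.4, -4.8, -8.3]
opening: 0.211
grasp_force: 59.3
```

Emit:
arm_command:
  linear:
    - [0,0,0]
    - [0,0,0]
    - [0,0,0]
    - [0,0,0]
    - [0,0,0]
    - [0,0,0]
    - [0,0,0]
    - [0,0,0]
  delta_rot:
    - [0,0,0]
    - [0,0,0]
    - [0,0,0]
    - [0,0,0]
    - [0,0,0]
    - [0,0,0]
    - [0,0,0]
    - [0,0,0]
  claw: [0,0,0,0,0,0,0,0]

```text
time_s: 15.38
tcp_pos: [623.2, -109.4, 121.7]
tool_rot: [0.001, 0.85, -0.527, 0.001]
contact_force: [-4.2, -3.6, -9.1]
opening: 0.213
grasp_force: 59.3
```

```bash
cat >> h.py <<'E'
HINGE=np.array([577.4,-15.2])+Rz(.462)[:2,1]*123   # stud -> hinge, 238-115
def scene_read(tag):
    import pickle
    from workcell import camera
    p0,_=pickle.load(open("grip.pkl","rb"));p,C=cur();o=ctrl.get_obs()
    dz=p[2]-p0[2];dy=(p-p0)@Rz(.462)[:,1]
    from scipy.optimize import brentq
    t=brentq(lambda t:238*np.sin(t)-25*(1-np.cos(t))-dz,-.2,.6)
    print("t=%.1f tilt from z %.3f dz %.1f dy %.1f (arc %.1f)"%(o["time_s"],t,dz,dy,238*(1-np.cos(t))+25*np.sin(t)),"F",o["contact_force"].round(1),"open %.3f g %.0f"%(o["opening"],o["grasp_force"]))
    I=camera_info("scene");F=[];seq=[]
    for k in range(4): F.append(camera("scene")[:,:,::-1].astype(float))
    im=np.mean(F,0);cv2.imwrite(f"pics/{tag}.png",im.round().astype(np.uint8))
    a=t;Rx=Ro.from_rotvec([-a,0,0]).as_matrix();Rg=Rz(.464)@Rx
    st=np.array([0,-123,96.2-48]);E=np.array([*HINGE,48])+Rz(.464)@(Rx@st)   # eye point
    O=E-Rg@[0,-38,0]
    th,pr,sh,n=read_dial(im,I,O,Rg,12.5);print("shift",sh.round(2),n)
    for k,f in enumerate(F): 
        th,prk,*_=read_dial(f,I,O,Rg,12.5);print(k,round(float(dip(th,prk(29,38,12.5).mean(1),.1,(t-.12,t+.12))[0]),3),end=" ")
    print("\nneedle",[(r,*np.round(dip(th,pr(r,r+2,12.5).mean(1),.1,(t-.12,t+.12)),3).tolist()) for r in(28,31,34,36)])
    print("mark",[(r,*np.round(dip(th,pr(r,r+1,12.5).mean(1),.1,(.15,.42)),3).tolist()) for r in(38.5,40,41.5,43,44.5,46)])
E
python3 -c "
from h import *
scene_read('s8')"
```

```text
t=15.4 tilt from z 0.188 dz 44.1 dy 10.3 (arc 8.9) F [-4.2 -3.6 -9.1] open 0.213 g 59
shift [ 0.67 -1.95] 142.75
0 0.196 1 0.194 2 0.196 3 0.195 
needle [(28, 0.178, 23.103), (31, 0.186, 28.864), (34, 0.2, 36.146), (36, 0.209, 31.833)]
mark [(38.5, 0.222, 31.865), (40, 0.228, 30.161), (41.5, 0.237, 26.54), (43, 0.25, 22.578), (44.5, 0.258, 26.921), (46, 0.259, 25.622)]
```

Emit:
arm_command:
  linear:
    - [-1.6,0,-4.8]
    - [-3.2,0,-9.6]
    - [-5,0,-14.4]
    - [-6.6,0,-18.9]
    - [-6.6,0,-18.9]
    - [-6.6,0,-18.9]
    - [-6.6,0,-18.9]
    - [-6.6,0,-18.9]
  delta_rot:
    - [0,0,0]
    - [0,0,0]
    - [0,0,0]
    - [0,0,0]
    - [0,0,0]
    - [0,0,0]
    - [0,0,0]
    - [0,0,0]
  claw: [0,0,0,0,0,0,0,0]

```text
time_s: 16.25
tcp_pos: [620.0, -103.0, 140.4]
tool_rot: [0.001, 0.85, -0.526, 0.001]
contact_force: [-5.9, -2.0, -9.0]
opening: 0.208
grasp_force: 59.3
```

Emit:
arm_command:
  linear:
    - [0,0,0]
    - [0,0,0]
    - [0,0,0]
    - [0,0,0]
    - [0,0,0]
    - [0,0,0]
    - [0,0,0]
    - [0,0,0]
  delta_rot:
    - [0,0,0]
    - [0,0,0]
    - [0,0,0]
    - [0,0,0]
    - [0,0,0]
    - [0,0,0]
    - [0,0,0]
    - [0,0,0]
  claw: [0,0,0,0,0,0,0,0]

```text
time_s: 16.92
tcp_pos: [620.0, -103.0, 140.3]
tool_rot: [0.001, 0.85, -0.526, 0.001]
contact_force: [-4.8, -2.4, -9.5]
opening: 0.207
grasp_force: 59.3
```

Emit:
arm_command:
  linear:
    - [0,0,0]
    - [0,0,0]
    - [0,0,0]
    - [0,0,0]
    - [0,0,0]
    - [0,0,0]
    - [0,0,0]
    - [0,0,0]
  delta_rot:
    - [0,0,0]
    - [0,0,0]
    - [0,0,0]
    - [0,0,0]
    - [0,0,0]
    - [0,0,0]
    - [0,0,0]
    - [0,0,0]
  claw: [0,0,0,0,0,0,0,0]

```text
time_s: 17.58
tcp_pos: [620.0, -103.0, 140.3]
tool_rot: [0.001, 0.85, -0.526, 0.001]
contact_force: [-5.1, -1.4, -9.5]
opening: 0.212
grasp_force: 59.3
```

Emit:
arm_command:
  linear:
    - [0,0,0]
    - [0,0,0]
    - [0,0,0]
    - [0,0,0]
    - [0,0,0]
    - [0,0,0]
    - [0,0,0]
    - [0,0,0]
  delta_rot:
    - [0,0,0]
    - [0,0,0]
    - [0,0,0]
    - [0,0,0]
    - [0,0,0]
    - [0,0,0]
    - [0,0,0]
    - [0,0,0]
  claw: [0,0,0,0,0,0,0,0]

```text
time_s: 18.25
tcp_pos: [620.0, -103.0, 140.3]
tool_rot: [0.001, 0.85, -0.526, 0.001]
contact_force: [-5.5, -2.9, -9.9]
opening: 0.208
grasp_force: 59.3
```

```bash
python3 -c "
from h import *
scene_read('s9')"
```

```text
t=18.2 tilt from z 0.271 dz 62.7 dy 17.5 (arc 15.4) F [-5.5 -2.9 -9.9] open 0.208 g 59
shift [ 0.45 -2.05] 137.0
0 0.27 1 0.267 2 0.268 3 0.266 
needle [(28, 0.272, 13.903), (31, 0.269, 17.885), (34, 0.266, 18.67), (36, 0.268, 22.567)]
mark [(38.5, 0.264, 32.416), (40, 0.262, 38.656), (41.5, 0.262, 35.137), (43, 0.271, 27.2), (44.5, 0.277, 23.055), (46, 0.278, 19.204)]
```

Needle reads 0.268 rad and the mark 0.262–0.278 rad. The lever-arc estimate is 0.271 against a close-up mark of about 0.272. All agree and the pointer is steady, with the lever still held, so I'm handing in.

```bash
python3 -c "
from workcell import ctrl
print(ctrl.close_job())"
```

```text
the job is handed in; nothing more can be done
None
```

The gauge is seated on the stud with its dial facing away from the robot. I handed the job in still holding the lever at about 0.27 rad, with the pointer on the index mark to within about 0.01 rad by my camera readings; the job's verdict was not shown.

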